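Show a clay house ornament to the webcam

ROBOT

A 7-joint arm with a two-finger parallel gripper is mounted at the origin on a cart in front of the work surface, level with it; the furniture and walls round the work are solid. World frame = base frame: x ahead of the robot, y to its left, z up, the work surface at z = 0. Lengths are in m, angles in rad, forces in N, time in s.
With the tool pointing down it reaches from about 0.35 to 0.9 m from the base axis. Payload 19.9 kg.
Tool frame: the origin (TCP) lies midway between the tips of the shut fingers; the grasp point (between the pads) lies 19 mm behind it; z points along the fingers, y is the line along which they close (so a half turn about z gives the same grasp; the last joint's range is limited). The gripper opens to 94 mm and grips with 3 to 60 N. Pads are 16 mm wide; open, the fingers measure 119 mm over their backs; the gripper's body (75 mm by 177 mm) begins 78 mm behind the grasp point.
Start: joints at [-1.341, 0.417, -0.01, 1.614, 0.005, 1.111, -0.053], TCP at [0.167, 0.602, 0.205] pointing down, gripper open.
Joint ranges: [-2.81, 2.81], [-0.39, 2.02], [-1.27, 1.25], [0.06, 2.57], [-1.19, 4.33], [0.19, 2], [-2.82, 2.82]. Speed limits (rad/s): [1.89, 1.89, 2.39, 2.39, 3.01, 3.01, 3.01].

INTERFACE

Orientations are given as [roll, pitch, yaw] about the fixed x, y, z axes, in that order (R = Rz(yaw) Ry(pitch) Rx(roll)).
In Python, from plant import sensors, vision, workorder, find_in, landmark_of gives the robot as it stands.
- The arm moves only by the tool send_rows, never from a script. Its argument "deltas" is text: rows parted by semicolons, each of 6 numbers parted by spaces: the shift along the tool's x, y, z scaled (see below), then the turn, a rotation vector about the tool's x, y, z scaled (see below). A call has 1 to 5 rows; each row shifts and turns the commanded pose from where the row before left it, along the tool's axes as they then stand; what a row does not reach is not made up. The controller multiplies each number of a shift by 0.03 m and each number of a turn by 2 rad. A row lasts 1/8 s, in which the tool goes at most 62.5 mm and 10.7 degrees, less where a joint would pass 70% of its speed; a pose out of reach is approached as far as the arm can. A call with a number of a shift or a turn outside -1 to 1 is refused whole. A call with a gripper value outside its range is refused whole. "hand" is the opening, from 0 (shut) to 1 (fully open), set as the call begins (left out, the last holds). The fingers move at their own pace and stop on an object; "grip_force" is the grip in N (left out, the last holds). Time passes only in rows, so rows that do not move let the fingers close. It gives the time, the measured TCP pose, the force, the opening and the grip force at its end, in the units of the state.
- sensors.get_obs(): the state, without advancing time (a new reading comes with each control period).
- vision.camera(name): name is "scene" or "top"; returns (picture, depth): 384x512x3 uint8, red, green, blue; 384x512 float32, m along the optical axis (not along the pixel's ray), 0 where there is no reading.
- vision.camera_model(name): a dict with "intrinsics" (3x3 intrinsics, pixels), "R" (3x3) and "t" (3): a world point X has camera coordinates R X + t. Camera axes: x right, y down, z forward; pixel columns grow to the right and rows downward; lengths in m; the calibration is good to about 2 mm. A picture is of the moment at which its call begins. camera_model takes no time and is no camera call.
- workorder.close_job(): hands the job in; it is judged then, once.
Trained networks look in the newest picture that a camera, given by its name, has taken for a name from the list of things; names that differ only in an ending like _2 or _b are one class to them, and where a whole thing is asked for, a point or a joint stands for the part that bears it (a point fixed in the world has none). Each returns a list of dicts, best first, with "confidence" (0 to 1); they miss things now and then, are a little off and sometimes report something else, mostly with a low value. They report only what shows in the picture. A call takes as long as a camera call. They do not tell look-alikes from the thing itself.
- find_in(camera, thing): "rect" ([left, top, right, bottom] in pixels, round what is visible of it).
- landmark_of(camera, thing): "centre" ([column, row] in pixels: a listed point, or the origin of a listed thing).
The state is a dict: "t": time; "qpos": joint angles; "qd": joint speeds; "joint_efforts": joint torques, N m; "eef_pos": TCP position; "tcp_rot": TCP orientation; "wrist_force": force on the tool from outside, world axes, zero at the start; "wrist_torque": the same for the moment, N m; "gripper_width": finger opening in m; "grasp_force": force on a finger pad.
Only numpy, scipy, OpenCV 4.12 (cv2) and the standard library are available. Lean on these libraries where they do the work, as an engineer would, in place of code of your own. Each camera call takes 0.05 s, during which the arm holds its last target. There are 200 camera calls.

TASK

A customer is on a video call and wants to see the clay house ornament with the stepped gable: lift it up and off its hook on the drying stand and hold it in the air in front of the webcam, about 15 cm from the lens, centred on the lens, upright, its decorated front squarely facing the lens. Leave the other two ornaments on their hooks, never set the house down or drop it, do not touch the webcam or knock the glue bottle over. Finish while still holding the house steadily there: do not put it down or let go.

Things in the scene. Friction and masses are not known exactly. Their poses are not given: they have to be found in the camera images.
- house_stepped: THE ORNAMENT TO SHOW: flat terracotta house 50 wide (y), 12 thick (x), 94 tall (z), 0.07-0.14 kg, gable rising in square steps on both sides. Its -x side is the decorated front (pale raised windows, door), +x is plain. Origin: mid-thickness, at the crown of its hanging hole; top z +14, foot z -80. Side faces y = -25 and +25 are flat from z -14 down to the foot, the gable above is narrower
- stepped_face (a point): centre of the stepped house's decorated front: 33 mm below and 6 mm in front (-x) of its origin. The hanging hole through the house (along x) is 12 wide and 20 tall (z -20 to 0). It hangs on any one of the three hooks, front looking the way the hook points
- house_pointed: another clay house of the same size, hole and origin, gable a plain pointed triangle; stays on its hook
- house_round: another clay house of the same size, hole and origin, gable a half-round arch; stays on its hook
- stand: fixed drying stand. Origin: centre of the underside of its wooden foot, 110 x 360 x 16 (x, y, z). Posts at x +30, y -165 and +165, top z 206, carry a 14 mm rail along y at x +30, z 195. Three 5 mm wire hooks stick out of the rail towards -x at y -115, 0, +115. Houses hang at about x -8 with their origins at z 198
- hook_middle (a point): tip of the middle hook; axes as the stand. The other hooks are alike, 115 mm to either side (y). Wire centre: level at z 195 from the rail to stand x -28, then slanting up to the tip at x -42, z 203. A house raised 9 to 14 mm above its hanging height passes straight out over the tip, and is clear of the hook once its origin is beyond stand x -55
- webcam: fixed black webcam (32 x 88 x 36, pale grey front) on a three-legged table tripod, 208 mm tall. Origin at the foot, under the camera's centre, feet 62 mm out; the lens looks level along the webcam's own -x
- webcam_lens (a point): centre of the front of the lens, 22 mm in front of the webcam's centre and 190 mm above its origin; axes as webcam (it looks along -x)
- glue_bottle: orange glue bottle with a white nozzle, 34 mm diameter, 121 mm tall, loose, standing between the stand and the webcam; origin at the centre of its underside
Not all that is in view belongs to the job. Of the things that look like the glue_bottle, take the one that is farthest from the robot's base at the start.

How it is judged:
By the outcome, as a careful person would: the job done as asked, in the order asked, and still so for the second after the job is handed in, while the arm keeps its last pose, push and grip.
It also fails if it takes over 40 s, if anything falls off the work surface, if the arm or the gripper's body presses on something with over 40 N, if the wrist force passes 120 N, or if a joint passes its speed limit or range.

## Working session

There is one attempt and no reset: what is moved stays moved. The work goes in short steps, Python scripts to look and compute and a tool call to move; the robot and the scene stay as the last step left them, time stands still between calls to the robot, and variables do not carry over. Pictures are saved under pics/ and viewed, at most 10 in all, crops included, and the job is handed in when it is done.

Besides the shell and the picture viewer there is one more tool, called after ">>>" by a JSON object that holds its "op" and its "data", one argument or row to a line. send_rows: Moves the arm, as the interface text tells. Shifts and turns lie within -1 to 1; 1 stands for 0.03 m of shift or 2 rad of turn. Its arguments: {"type":"object","properties":{"deltas":{"type":"string"},"hand":{"type":"number"},"grip_force":{"type":"number"}},"required":["deltas"]}

```bash
mkdir -p pics; ls
cat > h.py <<'E'
import numpy as np,cv2
from plant import sensors,vision,workorder,find_in,landmark_of
from scipy.spatial.transform import Rotation as Ro
def unproj(cam,u,v,d):
    m=vision.camera_model(cam);c=np.linalg.inv(m["intrinsics"])@np.array([u,v,1])*d
    return m["R"].T@(c-m["t"])
def proj(cam,X):
    m=vision.camera_model(cam);c=m["intrinsics"]@(m["R"]@np.array(X)+m["t"]);return c[:2]/c[2]
def cloud(cam,depth):
    m=vision.camera_model(cam);h,w=depth.shape;u,v=np.meshgrid(np.arange(w),np.arange(h))
    c=np.stack([u,v,np.ones_like(u)],-1)@np.linalg.inv(m["intrinsics"]).T*depth[...,None]
    return (c-m["t"])@m["R"]
E
python3 - <<'E'
from h import *
ims=[]
for c in("scene","top"):
    p,d=vision.camera(c);np.savez(f"{c}.npz",p=p,d=d);ims.append(p)
    X=cloud(c,d)
    m=vision.camera_model(c);print(c,"campos",-m["R"].T@m["t"],"fwd",m["R"][2])
    for n in["house_stepped","house_pointed","house_round","stand","webcam","glue_bottle"]:
        print(n,[(np.round(r["rect"]).astype(int).tolist(),round(r["confidence"],2)) for r in find_in(c,n)])
    for n in["house_stepped","house_pointed","house_round","stepped_face","hook_middle","webcam_lens","webcam","stand","glue_bottle"]:
        for r in landmark_of(c,n):
            u,v=r["centre"];print(n,np.round([u,v]),round(r["confidence"],2),np.round(X[int(min(v,383)),int(min(u,511))],3))
cv2.imwrite("pics/a.png",cv2.resize(ims[0][...,::-1],(800,600)));cv2.imwrite("pics/b.png",cv2.resize(ims[1][...,::-1],(800,600)))
print({k:np.round(v,3) for k,v in sensors.get_obs().items()})
E
```

```text
pics
scene campos [-0.15290446 -0.90937913  0.81718039] fwd [ 0.538104    0.67948146 -0.49874746]
house_stepped [([202, 158, 215, 182], 0.68)]
house_pointed [([234, 160, 248, 186], 0.82)]
house_round [([175, 154, 189, 180], 0.73)]
stand [([166, 148, 261, 216], 0.83)]
webcam [([284, 230, 327, 305], 0.59)]
glue_bottle [([266, 203, 278, 224], 0.71), ([243, 211, 252, 239], 0.68)]
house_stepped [212. 160.] 0.73 [0.501 0.208 0.198]
house_pointed [243. 162.] 0.64 [0.592 0.131 0.195]
house_pointed [210. 169.] 0.28 [0.485 0.191 0.176]
house_round [182. 157.] 0.83 [0.412 0.272 0.213]
house_round [306. 235.] 0.36 [ 0.667 -0.151  0.002]
stepped_face [210. 170.] 0.66 [0.491 0.201 0.166]
hook_middle [208. 168.] 0.56 [0.483 0.201 0.177]
webcam_lens [307. 238.] 0.91 [ 0.453 -0.355  0.205]
webcam [306. 295.] 0.7 [ 0.463 -0.361 -0.002]
webcam [215. 201.] 0.16 [0.514 0.213 0.016]
glue_bottle [269. 232.] 0.69 [ 0.566 -0.066  0.004]
glue_bottle [251. 237.] 0.64 [ 0.488 -0.057  0.014]
top campos [ 0.30605526 -0.02490777  1.40222355] fwd [ 0.17339069  0.01122582 -0.98478914]
house_stepped [([176, 201, 193,
[... 670 characters left out ...]
.348  0.004]
stand [193. 211.] 0.62 [0.505 0.194 0.018]
glue_bottle [269. 183.] 0.69 [ 0.579 -0.037  0.07 ]
glue_bottle [274. 220.] 0.55 [ 0.471 -0.051  0.077]
{'t': np.float64(1.6), 'qpos': array([-1.341,  0.417, -0.01 ,  1.614,  0.005,  1.111, -0.053]), 'qd': array([-0.001,  0.001, -0.001, -0.001, -0.002,  0.001,  0.002]), 'joint_efforts': array([ 0.0000e+00, -8.5102e+01,  6.3800e-01, -4.2628e+01, -4.9000e-02,
        1.4000e-02,  0.0000e+00]), 'eef_pos': array([0.167, 0.602, 0.205]), 'tcp_rot': array([-3.142,  0.   ,  2.871]), 'wrist_force': array([ 0.545,  0.334, -0.682]), 'wrist_torque': array([ 0.042, -0.038, -0.023]), 'grasp_force': np.float64(0.0), 'gripper_width': np.float64(0.094)}
```

View pics/a.png

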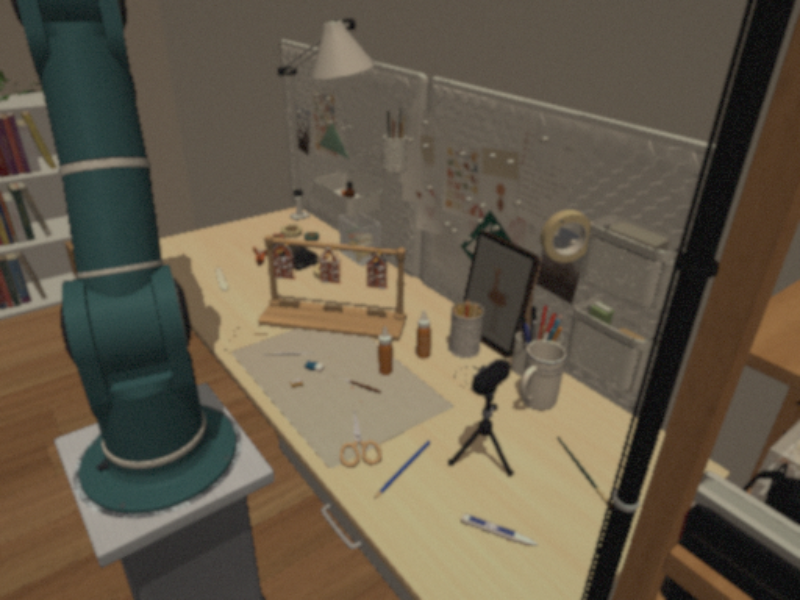

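View pics/b.png

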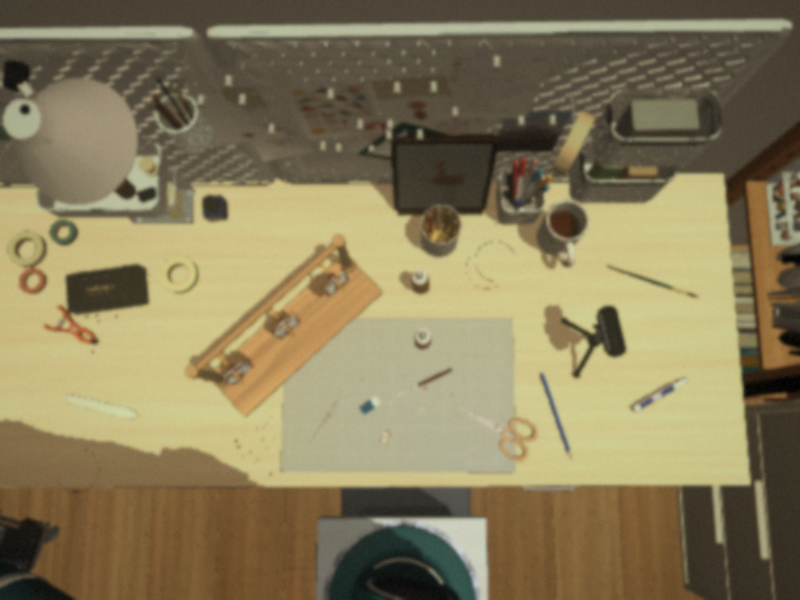

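Run:
```python
from h import *
s=np.load("scene.npz")["p"];t=np.load("top.npz")["p"]
a=cv2.resize(s[140:225,160:285,::-1],(800,300*85*800//125//300),interpolation=cv2.INTER_CUBIC)
cv2.imwrite("pics/c.png",a[:600])
```

```text
(no output)
```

View pics/c.png

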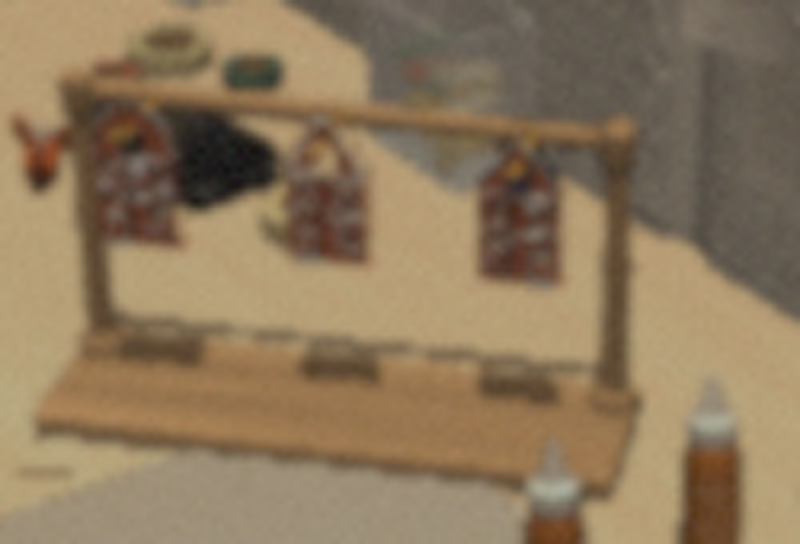

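The middle house (scene crop 325,190; full image 210,168) has square shoulders and a narrow crown, so it's the stepped one. Left (140,170) is round and right (520,210) is pointed, which matches the networks. There are two bottle look-alikes, at scene (272,213) and (247,225). The one at world x≈0.58 is farther from the base, so it's the glue bottle, and I'll keep clear of both. Next I'll fit the poses.

Run:
```python
from h import *
from scipy.optimize import least_squares
P={}
for c in("scene","top"):
    d=np.load(c+".npz")["d"];X=cloud(c,d);X[d==0]=np.nan;P[c]=X
for c in P:
    X=P[c].reshape(-1,3)
    # rail top
    m=(X[:,2]>.17)&(X[:,2]<.225)&(X[:,0]>.35)&(X[:,0]<.72)&(X[:,1]>.06)&(X[:,1]<.4)
    R=X[m][:,:2]
    (vx,vy,x0,y0)=cv2.fitLine(R[X[m][:,2]>.0].astype(np.float32),cv2.DIST_HUBER,0,.005,.005).ravel()
    # RANSAC-like refinement onto rail (max +x_stand side strong line)
    best=None
    for th in np.arange(-1.5,0.0,.01)+0:
        n=np.array([np.cos(th+np.pi/2),np.sin(th+np.pi/2)]);s=R@n
        h,e=np.histogram(s,np.arange(s.min(),s.max()+.01,.004));hh=h[:-2]+h[1:-1]+h[2:]if len(h)>2 else h
        k=hh.argmax()
        if best is None or hh[k]>best[0]:best=(hh[k],th,e[k]+.006)
    th=best[1];n=np.array([np.cos(th+np.pi/2),np.sin(th+np.pi/2)]);t=np.array([np.cos(th),np.sin(th)])
    q=R[abs(R@n-best[2])<.008];print(c,"rail",best,len(R),"extent",np.percentile(q@t,[0.5,99.5]),"n",n, "ends",[np.round(best[2]*n+t*a,3) for a in np.percentile(q@t,[.5,99.5])])
    # foot of stand
    f=X[(abs(X[:,2]-.016)<.006)&(X[:,0]>.3)&(X[:,0]<.75)&(X[:,1]>-.02)&(X[:,1]<.42)][:,:2]
    r=cv2.minAreaRect(f.astype(np.float32));print("foot",len(f),r)
    w=X[(X[:,2]>.165)&(X[:,2]<.23)&(X[:,0]>.36)&(X[:,0]<.58)&(X[:,1]<-.28)&(X[:,1]>-.45)]
    print("webcam",len(w),cv2.minAreaRect(w[:,:2].astype(np.float32)),w.mean(0),w.min(0),w.max(0))
    for b in((.58,-.04),(.475,-.055)):
        g=X[(np.hypot(X[:,0]-b[0],X[:,1]-b[1])<.04)&(X[:,2]>.04)];print("bottle",len(g),g.mean(0),g.max(0))
# triangulate landmarks
def tri(a,b):
    def f(Y):return np.r_[proj("scene",Y)-a,proj("top",Y)-b]
    s=least_squares(f,[.5,0,.15]);return s.x.round(4),s.fun.round(1)
for n in["house_stepped","stepped_face","hook_middle","house_round","house_pointed","webcam_lens","webcam"]:
    pts={"scene":0,"top":0}
    for c in pts:
        vision.camera(c);pts[c]=landmark_of(c,n)
    if all(pts.values()):print(n,tri(pts["scene"][0]["centre"],pts["top"][0]["centre"]))
```

```text
scene rail (np.int64(330), np.float64(-0.8299999999999994), np.float64(0.5296699160755576)) 696 extent [0.01340395 0.35806812] n [0.73793137 0.67487576] ends [array([0.4  , 0.348]), array([0.633, 0.093])]
foot 1448 ((0.5190204381942749, 0.19175967574119568), (0.4976915419101715, 0.3582085072994232), 12.218019485473633)
webcam 396 ((0.47152402997016907, -0.3576626777648926), (0.08718263357877731, 0.038638122379779816), 10.954798698425293) [ 0.4642971  -0.36613751  0.19905216] [ 0.42998106 -0.38267677  0.16577899] [ 0.51699444 -0.33747957  0.21172813]
bottle 168 [ 0.58668497 -0.04455036  0.07482933] [ 0.60746662 -0.02713696  0.12165635]
bottle 180 [ 0.47492676 -0.04844211  0.07649381] [ 0.49299753 -0.0282105   0.12508287]
top rail (np.int64(599), np.float64(-0.8399999999999994), np.float64(0.5383458040153608)) 1097 extent [0.00760332 0.35471516] n [0.74464312 0.66746283] ends [array([0.406, 0.354]), array([0.638, 0.095])]
foot 3543 ((0.5247653722763062, 0.20163585245609283), (0.437139093875885, 0.4487214684486389), 89.88664245605469)
webcam 453 ((0.47437942028045654, -0.356693983078002
[... 214 characters left out ...]
246  0.0838193 ] [ 0.60722207 -0.02264276  0.12537413]
bottle 112 [ 0.47872541 -0.04202695  0.09076961] [ 0.49480712 -0.0277019   0.12116576]
house_stepped (array([0.4957, 0.201 , 0.2019]), array([ 0.2, -0. , -0.1,  0.2]))
stepped_face (array([0.4976, 0.1981, 0.1676]), array([-2.3,  0.2,  0.8, -1.5]))
hook_middle (array([0.4661, 0.1695, 0.2159]), array([-1.6,  0.1,  0.6, -1. ]))
house_round (array([0.4225, 0.2844, 0.2004]), array([-2.6,  0.1,  0.8, -1.7]))
house_pointed (array([0.5633, 0.1058, 0.2245]), array([ 2.3, -0.3, -0.9,  1.5]))
webcam_lens (array([ 0.4689, -0.3424,  0.1946]), array([ 0.2, -0. , -0.1,  0.2]))
webcam (array([ 0.477 , -0.3537, -0.0105]), array([ 0.8, -0.2, -0.5,  0.7]))
```

```bash
cat >> h.py <<'E'
def rows(goal,yaw,n=None):
    "rows (tool axes, scaled) from the measured pose to goal xyz, tool down with yaw"
    o=sensors.get_obs();p=np.array(o["eef_pos"]);R=Ro.from_euler("xyz",o["tcp_rot"]);G=Ro.from_euler("xyz",[np.pi,0,yaw])
    w=(R.inv()*G).as_rotvec();d=np.array(goal)-p
    n=n or int(max(np.ceil(np.linalg.norm(d)/.03),np.ceil(np.linalg.norm(w)/.17),1))
    out=[]
    for i in range(n):
        out.append(" ".join("%.3f"%x for x in np.r_[R.inv().apply(d/n)/.03,w/n/2]))
        R=R*Ro.from_rotvec(w/n)
    for i in range(0,n,5):print("; ".join(out[i:i+5]))
E
python3 - <<'E'
from h import *
for c in("scene","top"):
    d=np.load(c+".npz")["d"];X=cloud(c,d)[d>0]
    m=(X[:,2]>.22)&(X[:,0]>.2)&(X[:,0]<.8)&(X[:,1]>-.45)&(X[:,1]<.8)
    b=np.round(X[m]/.1).astype(int);u,k=np.unique(b,axis=0,return_counts=True);print(c,[tuple(int(z) for z in a) for a,q in zip(u,k) if q>8])
rows([.167,.602,.355],2.871)
rows([.167,.602,.355],.736)
E
```

```text
scene [(2, 6, 5), (6, 3, 6), (6, 4, 6), (6, 4, 7), (7, -4, 2), (7, -4, 3), (7, -4, 4), (7, -3, 2), (7, -3, 3), (7, -3, 4), (7, -2, 3), (7, -2, 4), (7, 3, 3), (7, 3, 4), (7, 3, 6), (7, 4, 2), (7, 4, 6), (7, 4, 7), (7, 5, 2), (7, 6, 2), (7, 6, 6), (7, 7, 5), (7, 7, 6), (7, 8, 5), (8, -4, 2), (8, -4, 4), (8, -3, 2), (8, -3, 3), (8, -3, 4), (8, -2, 2), (8, -2, 3), (8, -1, 2), (8, -1, 3), (8, -1, 4), (8, -1, 5), (8, 0, 2), (8, 0, 3), (8, 0, 4), (8, 1, 2), (8, 1, 3), (8, 1, 4), (8, 2, 2), (8, 2, 3), (8, 2, 4), (8, 2, 5), (8, 3, 2), (8, 3, 3), (8, 3, 4), (8, 3, 5), (8, 4, 2), (8, 4, 4), (8, 6, 2), (8, 6, 3), (8, 6, 4), (8, 7, 3), (8, 7, 4), (8, 8, 3)]
top [(6, 3, 6), (6, 4, 6), (6, 4, 7), (7, -4, 2), (7, -4, 3), (7, -4, 4), (7, -3, 2), (7, -3, 3), (7, -3, 4), (7, -2, 3), (7, -2, 4), (7, 3, 3), (7, 3, 4), (7, 3, 6), (7, 4, 2), (7, 4, 6), (7, 4, 7), (7, 5, 2), (7, 6, 2), (8, -4, 2), (8, -4, 3), (8, -4, 4), (8, -3, 2), (8, -3, 3), (8, -3, 4), (8, -2, 2), (8, -2, 3), (8, -1, 2), (8, -1, 3), (8, -1, 4), (8, -1, 5), (8, 0, 2), (8, 0, 3), (8, 0, 4), (8, 1, 2), (8, 1, 3), (8, 1, 4), (8, 2, 3), (8, 2, 4), (8, 2, 5), (8, 3, 2), (8, 3, 3), (8, 3, 4), (8, 3, 5), (8, 4, 2), (8, 4, 4), (8, 6, 3)]
0.001 -0.002 -0.997 -0.000 0.000 -0.000; 0.001 -0.002 -0.997 -0.000 0.000 -0.000; 0.001 -0.002 -0.997 -0.000 0.000 -0.000; 0.001 -0.002 -0.997 -0.000 0.000 -0.000; 0.001 -0.002 -0.997 -0.000 0.000 -0.000
0.000 -0.001 -0.384 -0.000 0.000 0.082; 0.000 -0.001 -0.384 -0.000 0.000 0.082; 0.000 -0.001 -0.384 -0.000 0.000 0.082; -0.000 -0.001 -0.384 -0.000 0.000 0.082; -0.000 -0.001 -0.384 -0.000 0.000 0.082
-0.000 -0.001 -0.384 -0.000 0.000 0.082; -0.000 -0.001 -0.384 -0.000 0.000 0.082; -0.000 -0.001 -0.384 -0.000 0.000 0.082; -0.001 -0.000 -0.384 -0.000 0.000 0.082; -0.001 -0.000 -0.384 -0.000 0.000 0.082
-0.001 -0.000 -0.384 -0.000 0.000 0.082; -0.001 -0.000 -0.384 -0.000 0.000 0.082; -0.001 -0.000 -0.384 -0.000 0.000 0.082
```

>>> {"op": "send_rows", "data": {
  "deltas": "0 0 -1 0 0 0; 0 0 -1 0 0 0; 0 0 -1 0 0 0.08; 0 0 -1 0 0 0.08; 0 0 -1 0 0 0.08",
  "hand": 1
}}

```text
t: 3.62
eef_pos: [0.1672, 0.6021, 0.3565]
tcp_rot: [3.142, 0.0, 2.386]
wrist_force: [-1.0, -0.1, 0.2]
gripper_width: 0.0943
grasp_force: 0.0
```

Run:
```python
from h import *
print(np.round(sensors.get_obs()["qpos"],2))
rows([.40,.13,.34],.736)
```

```text
[-1.4   0.32  0.08  1.41 -0.02  1.41 -0.52]
-0.914 -0.340 0.031 0.000 -0.000 0.046; -0.941 -0.255 0.031 0.000 -0.000 0.046; -0.960 -0.168 0.031 0.000 -0.000 0.046; -0.972 -0.080 0.031 0.000 -0.000 0.046; -0.975 0.010 0.031 0.000 -0.000 0.046
-0.970 0.099 0.031 0.000 -0.000 0.046; -0.957 0.187 0.031 0.000 -0.000 0.046; -0.936 0.274 0.031 0.000 -0.000 0.046; -0.907 0.358 0.031 0.000 -0.000 0.046; -0.870 0.440 0.031 0.000 -0.000 0.046
-0.826 0.518 0.031 0.000 -0.000 0.046; -0.775 0.591 0.031 0.000 -0.000 0.046; -0.718 0.660 0.031 0.000 -0.000 0.046; -0.654 0.722 0.031 0.000 -0.000 0.046; -0.586 0.779 0.031 0.000 -0.000 0.046
-0.512 0.830 0.031 0.000 -0.000 0.046; -0.434 0.873 0.031 0.000 -0.000 0.046; -0.352 0.909 0.031 0.000 -0.000 0.046
```

>>> {"op": "send_rows", "data": {
  "deltas": "-0.91 -0.34 0.03 0 0 0.046; -0.94 -0.25 0.03 0 0 0.046; -0.96 -0.17 0.03 0 0 0.046; -0.97 -0.08 0.03 0 0 0.046; -0.97 0.01 0.03 0 0 0.046"
}}

```text
t: 4.25
eef_pos: [0.2327, 0.4708, 0.351]
tcp_rot: [3.142, -0.0, 1.928]
wrist_force: [-0.5, 0.6, -0.4]
gripper_width: 0.0938
grasp_force: 0.0
```

>>> {"op": "send_rows", "data": {
  "deltas": "-0.97 0.1 0.03 0 0 0.046; -0.96 0.19 0.03 0 0 0.046; -0.94 0.27 0.03 0 0 0.046; -0.91 0.36 0.03 0 0 0.046; -0.87 0.44 0.03 0 0 0.046"
}}

```text
t: 4.88
eef_pos: [0.2978, 0.3395, 0.3465]
tcp_rot: [3.142, -0.0, 1.468]
wrist_force: [1.0, -0.3, 0.4]
gripper_width: 0.0941
grasp_force: 0.0
```

>>> {"op": "send_rows", "data": {
  "deltas": "-0.83 0.52 0.03 0 0 0.046; -0.78 0.59 0.03 0 0 0.046; -0.72 0.66 0.03 0 0 0.046; -0.65 0.72 0.03 0 0 0.046; -0.59 0.78 0.03 0 0 0.046"
}}

```text
t: 5.5
eef_pos: [0.363, 0.2075, 0.342]
tcp_rot: [3.142, -0.0, 1.005]
wrist_force: [-0.0, -0.1, -0.5]
gripper_width: 0.0939
grasp_force: 0.0
```

>>> {"op": "send_rows", "data": {
  "deltas": "-0.51 0.83 0.03 0 0 0.046; -0.43 0.87 0.03 0 0 0.046; -0.35 0.91 0.03 0 0 0.046; 0 0 0 0 0 0"
}}

```text
t: 6.0
eef_pos: [0.4021, 0.1282, 0.3393]
tcp_rot: [3.141, 0.0, 0.728]
wrist_force: [0.5, 0.5, 0.0]
gripper_width: 0.0943
grasp_force: 0.0
```

Run:
```python
from h import *
o=sensors.get_obs();print(np.round(o["qpos"],2),o["eef_pos"],o["tcp_rot"])
rows([.494,.1995,.27],.736)
```

```text
[-0.97 -0.1   0.54  1.9   0.05  1.32 -1.28] [0.40213945 0.12818955 0.33926543] [3.14139968e+00 2.44451842e-05 7.27974750e-01]
0.773 0.052 0.462 0.000 0.000 -0.001; 0.773 0.054 0.462 0.000 0.000 -0.001; 0.773 0.055 0.462 0.000 0.000 -0.001; 0.773 0.056 0.462 0.000 0.000 -0.001; 0.773 0.058 0.462 0.000 0.000 -0.001
```

>>> {"op": "send_rows", "data": {
  "deltas": "0.77 0.05 0.46 0 0 -0.001; 0.77 0.05 0.46 0 0 -0.001; 0.77 0.06 0.46 0 0 -0.001; 0.77 0.06 0.46 0 0 -0.001; 0.77 0.06 0.46 0 0 0"
}}

```text
t: 6.62
eef_pos: [0.4928, 0.2028, 0.2695]
tcp_rot: [3.141, 0.0, 0.743]
wrist_force: [0.4, -0.1, -0.2]
gripper_width: 0.094
grasp_force: 0.0
```

Run:
```python
from h import *
ims=[]
for c in("scene","top"):
    p,d=vision.camera(c);np.savez(c+"2.npz",p=p,d=d);ims.append(p)
    r=landmark_of(c,"house_stepped");print(c,[(np.round(x["centre"],1),round(x["confidence"],2)) for x in r],proj(c,[.494,.1995,.198]))
a=cv2.resize(ims[0][120:225,155:295,::-1],(400,300),interpolation=cv2.INTER_CUBIC)
b=cv2.resize(ims[1][140:275,110:290,::-1],(400,300),interpolation=cv2.INTER_CUBIC)
cv2.imwrite("pics/d.png",np.hstack([a,b]))
o=sensors.get_obs();print(o["eef_pos"],o["tcp_rot"])
rows([.494,.1995,.143],.736)
```

```text
scene [(array([211.2, 162. ]), 0.72)] [210.61769965 161.29725189]
top [(array([180.6, 208.1]), 0.58)] [179.35146796 205.40501989]
[0.49200551 0.20185864 0.26991637] [3.14118963e+00 1.33836499e-03 7.42472969e-01]
0.000 0.020 0.846 0.000 0.000 0.001; 0.000 0.020 0.846 0.000 0.000 0.001; -0.000 0.020 0.846 0.000 0.000 0.001; -0.000 0.020 0.846 0.000 0.000 0.001; -0.001 0.021 0.846 0.000 0.000 0.001
```

View pics/d.png

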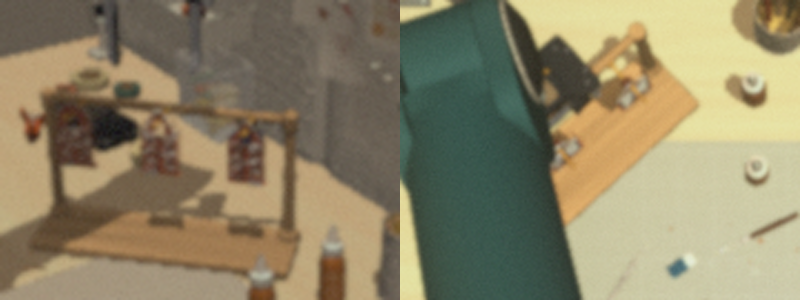

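The scene crop (left) shows the house at (158,150) with the open fingers above it at (105,45) and (195,35). Both neighbouring houses are clear. I'll descend now.

>>> {"op": "send_rows", "data": {
  "deltas": "0 0.02 0.85 0 0 0.001; 0 0.02 0.85 0 0 0.001; 0 0.02 0.85 0 0 0.001"
}}

```text
t: 7.2
eef_pos: [0.4932, 0.2005, 0.1938]
tcp_rot: [-3.141, -0.001, 0.736]
wrist_force: [0.2, -0.2, -0.3]
gripper_width: 0.0943
grasp_force: 0.0
```

Run:
```python
from h import *
p,d=vision.camera("scene");np.savez("scene3.npz",p=p,d=d)
cv2.imwrite("pics/e.png",cv2.resize(p[130:205,160:260,::-1],(800,600),interpolation=cv2.INTER_CUBIC))
o=sensors.get_obs();print(o["eef_pos"],o["tcp_rot"])
rows([.494,.1995,.143],.736)
```

```text
[0.49185807 0.19999565 0.19088866] [-3.14089294e+00  2.42548920e-03  7.36439480e-01]
0.023 0.031 0.798 -0.000 0.001 0.000; 0.022 0.030 0.798 -0.000 0.001 0.000
```

View pics/e.png

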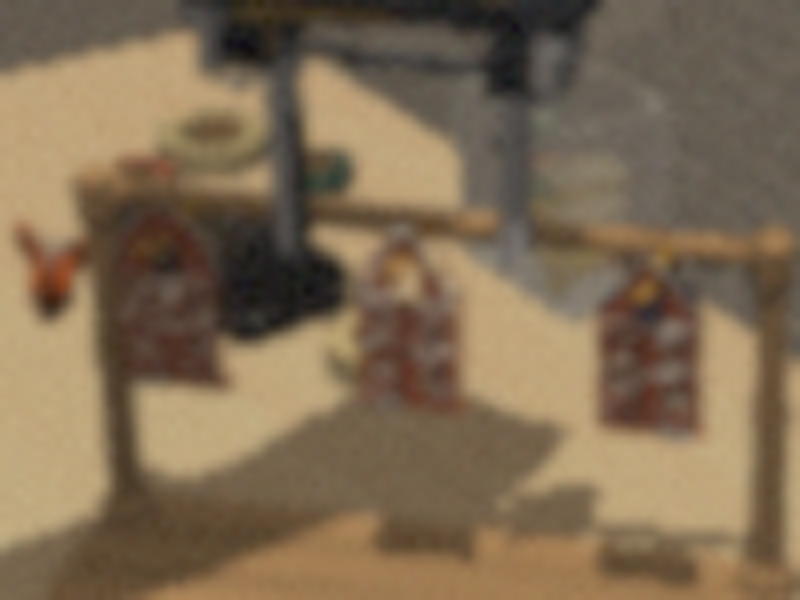

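Run:
```python
from h import *
n=np.array([.741,.671]);t=np.array([.671,-.741])
for f in("scene","scene3"):
    d=np.load(f+".npz")["d"];X=cloud("scene",d)
    for nm,(a,b,c,e) in {"house":(207,169,215,178),"fingL":(194,142,197,160),"fingR":(223,142,226,160)}.items():
        P=X[b:e,a:c].reshape(-1,3);P=P[P[:,2]>.1];print(f,nm,"n med/iqr",np.percentile(P[:,:2]@n,[25,50,75]).round(4),"t",np.percentile(P[:,:2]@t,[5,50,95]).round(4))
print(sensors.get_obs()["eef_pos"][:2]@n,sensors.get_obs()["eef_pos"][:2]@t)
```

```text
scene house n med/iqr [0.4925 0.4941 0.4961] t [0.1692 0.1823 0.1966]
scene fingL n med/iqr [0.5306 0.5329 0.5359] t [0.1076 0.1125 0.1173]
scene fingR n med/iqr [0.5346 0.8465 0.8544] t [0.1322 0.1455 0.2291]
scene3 house n med/iqr [0.4927 0.4942 0.4961] t [0.1696 0.1834 0.1964]
scene3 fingL n med/iqr [0.4891 0.4909 0.4928] t [0.124  0.1297 0.1336]
scene3 fingR n med/iqr [0.4901 0.4924 0.4988] t [0.2335 0.2382 0.2398]
0.4986639085850918 0.18183998644063615
```

>>> {"op": "send_rows", "data": {
  "deltas": "0.03 0.03 0.8 0 0.001 0; 0.03 0.03 0.8 0 0.001 0; 0 0 0 0 0 0"
}}

```text
t: 7.62
eef_pos: [0.4953, 0.2002, 0.1457]
tcp_rot: [-3.141, -0.002, 0.737]
wrist_force: [0.4, -0.9, 0.6]
gripper_width: 0.0938
grasp_force: 0.0
```

>>> {"op": "send_rows", "data": {
  "deltas": "0 0 0 0 0 0; 0 0 0 0 0 0; 0 0 0 0 0 0; 0 0 0 0 0 0",
  "hand": 0,
  "grip_force": 20
}}

```text
t: 8.12
eef_pos: [0.496, 0.2008, 0.146]
tcp_rot: [3.142, -0.004, 0.737]
wrist_force: [-0.9, -0.1, 0.1]
gripper_width: 0.0577
grasp_force: 0.0
```

>>> {"op": "send_rows", "data": {
  "deltas": "0 0 0 0 0 0; 0 0 0 0 0 0; 0 0 0 0 0 0"
}}

```text
t: 8.5
eef_pos: [0.496, 0.2007, 0.1458]
tcp_rot: [3.141, -0.004, 0.737]
wrist_force: [-0.1, 0.0, 1.5]
gripper_width: 0.0498
grasp_force: 20.0
```

>>> {"op": "send_rows", "data": {
  "deltas": "0 0 -0.19 0 0 0; 0 0 -0.2 0 0 0; 0 0 0 0 0 0",
  "grip_force": 30
}}

```text
t: 8.88
eef_pos: [0.4961, 0.2008, 0.158]
tcp_rot: [3.141, -0.005, 0.737]
wrist_force: [-0.1, 0.6, -1.2]
gripper_width: 0.0497
grasp_force: 30.0
```

Run:
```python
from h import *
o=sensors.get_obs();p=o["eef_pos"];print(p,o["tcp_rot"],o["wrist_force"])
rows([p[0]-.741*.062,p[1]-.671*.062,.1578],o["tcp_rot"][2],5)
```

```text
[0.49609982 0.20076694 0.15804139] [ 3.14145207 -0.00480981  0.73679657] [-0.09484754  0.61471959 -1.22929979]
-0.413 -0.000 -0.000 0.000 -0.000 -0.000; -0.413 -0.000 0.000 0.000 -0.000 -0.000; -0.413 -0.000 0.000 0.000 -0.000 -0.000; -0.413 -0.000 0.001 0.000 -0.000 -0.000; -0.413 -0.000 0.001 0.000 -0.000 -0.000
```

>>> {"op": "send_rows", "data": {
  "deltas": "-0.4 0 0 0 0 0; -0.42 0 0 0 0 0"
}}

```text
t: 9.12
eef_pos: [0.4768, 0.1832, 0.1571]
tcp_rot: [3.142, -0.003, 0.737]
wrist_force: [0.6, 0.3, -0.9]
gripper_width: 0.0502
grasp_force: 30.0
```

>>> {"op": "send_rows", "data": {
  "deltas": "-0.42 0 0 0 0 0; -0.42 0 0 0 0 0; -0.42 0 0 0 0 0"
}}

```text
t: 9.5
eef_pos: [0.449, 0.1581, 0.1573]
tcp_rot: [-3.142, -0.004, 0.737]
wrist_force: [0.6, -0.1, -0.7]
gripper_width: 0.0496
grasp_force: 30.0
```

>>> {"op": "send_rows", "data": {
  "deltas": "-0.3 0 0 0 0 0; -0.1 0 0 0 0 0; 0 0 0 0 0 0"
}}

```text
t: 9.88
eef_pos: [0.4408, 0.1507, 0.1573]
tcp_rot: [3.142, -0.004, 0.737]
wrist_force: [0.2, -0.2, -1.1]
gripper_width: 0.0497
grasp_force: 30.0
```

Run:
```python
from h import *
p,d=vision.camera("scene");np.savez("scene4.npz",p=p,d=d)
cv2.imwrite("pics/f.png",cv2.resize(p[130:220,170:290,::-1],(800,600),interpolation=cv2.INTER_CUBIC))
o=sensors.get_obs();p=o["eef_pos"];print(p,o["tcp_rot"],o["wrist_force"],o["qpos"].round(2))
rows([p[0],p[1],.32],.736)
```

```text
[0.44096277 0.15085891 0.15724329] [ 3.14141352 -0.00418364  0.73704401] [ 0.31315239  0.64522728 -1.26555371] [-0.9   0.21  0.57  2.06 -0.15  0.9  -1.08]
0.004 0.000 -0.904 0.000 -0.000 0.000; 0.003 0.000 -0.904 0.000 -0.000 0.000; 0.003 0.000 -0.904 0.000 -0.000 0.000; 0.002 0.000 -0.904 0.000 -0.000 0.000; 0.001 0.000 -0.904 0.000 -0.000 0.000
0.001 0.000 -0.904 0.000 -0.000 0.000
```

View pics/f.png

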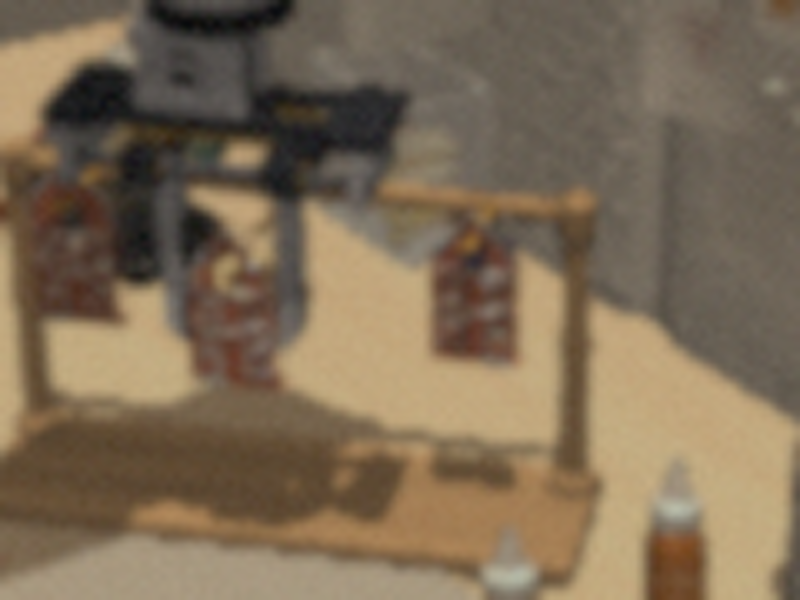

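The house is off its hook and held between the fingers at (235,310). Both neighbours are still hanging. I'll raise it and carry it over.

>>> {"op": "send_rows", "data": {
  "deltas": "0 0 -0.6 0 0 0; 0 0 -0.9 0 0 0; 0 0 -0.9 0 0 0; 0 0 -0.6 0 0 0; 0 0 0 0 0 0"
}}

```text
t: 10.55
eef_pos: [0.4412, 0.1508, 0.2479]
tcp_rot: [3.141, -0.006, 0.737]
wrist_force: [-0.2, 0.2, -1.1]
gripper_width: 0.0502
grasp_force: 30.0
```

Run:
```python
from h import *
rows([.435,-.14,.245],1.754,18)
```

```text
-0.370 0.391 0.003 0.000 -0.000 -0.028; -0.392 0.370 0.003 0.000 -0.000 -0.028; -0.412 0.347 0.003 0.000 -0.000 -0.028; -0.431 0.323 0.004 0.000 -0.000 -0.028; -0.449 0.298 0.004 0.000 -0.000 -0.028
-0.465 0.272 0.004 0.000 -0.000 -0.028; -0.479 0.246 0.004 0.000 -0.000 -0.028; -0.493 0.218 0.004 0.000 -0.000 -0.028; -0.504 0.190 0.004 0.000 -0.000 -0.028; -0.514 0.161 0.004 0.000 -0.000 -0.028
-0.522 0.132 0.004 0.000 -0.000 -0.028; -0.529 0.102 0.004 0.000 -0.000 -0.028; -0.534 0.072 0.004 0.000 -0.000 -0.028; -0.537 0.042 0.005 0.000 -0.000 -0.028; -0.539 0.012 0.005 0.000 -0.000 -0.028
-0.538 -0.019 0.005 0.000 -0.000 -0.028; -0.536 -0.049 0.005 0.000 -0.000 -0.028; -0.533 -0.079 0.005 0.000 -0.000 -0.028
```

>>> {"op": "send_rows", "data": {
  "deltas": "-0.37 0.39 0 0 0 -0.028; -0.39 0.37 0 0 0 -0.028; -0.41 0.35 0 0 0 -0.028; -0.43 0.32 0 0 0 -0.028; -0.45 0.3 0 0 0 -0.028"
}}

```text
t: 11.18
eef_pos: [0.4385, 0.0692, 0.2459]
tcp_rot: [3.141, -0.003, 1.019]
wrist_force: [0.5, 0.5, -1.7]
gripper_width: 0.0498
grasp_force: 30.0
```

>>> {"op": "send_rows", "data": {
  "deltas": "-0.46 0.27 0 0 0 -0.028; -0.48 0.25 0 0 0 -0.028; -0.49 0.22 0 0 0 -0.028; -0.5 0.19 0 0 0 -0.028; -0.51 0.16 0 0 0 -0.028"
}}

```text
t: 11.8
eef_pos: [0.4368, -0.0112, 0.2458]
tcp_rot: [3.14, -0.002, 1.299]
wrist_force: [-1.0, -0.4, 0.0]
gripper_width: 0.0497
grasp_force: 30.0
```

>>> {"op": "send_rows", "data": {
  "deltas": "-0.52 0.13 0 0 0 -0.028; -0.53 0.1 0 0 0 -0.028; -0.53 0.07 0 0 0 -0.028; -0.54 0.04 0 0 0 -0.028; -0.54 0.01 0 0 0 -0.028"
}}

```text
t: 12.42
eef_pos: [0.4343, -0.0918, 0.2456]
tcp_rot: [3.14, -0.002, 1.579]
wrist_force: [-0.2, 0.8, -0.9]
gripper_width: 0.0499
grasp_force: 30.0
```

>>> {"op": "send_rows", "data": {
  "deltas": "-0.54 -0.02 0 0 0 -0.028; -0.53 -0.05 0 0 0 -0.028; -0.4 -0.06 0 0 0 -0.028; 0 0 0 0 0 0"
}}

```text
t: 12.92
eef_pos: [0.4328, -0.1362, 0.2457]
tcp_rot: [3.139, -0.002, 1.743]
wrist_force: [-0.4, -0.0, -0.6]
gripper_width: 0.0498
grasp_force: 30.0
```

Run:
```python
from h import *
o=sensors.get_obs();p=o["eef_pos"];print(p,o["tcp_rot"],o["wrist_force"],o["qpos"].round(2))
rows([.4403,-.1846,.171],1.754)
```

```text
[ 0.43284156 -0.13619527  0.24566216] [ 3.13933656e+00 -1.63909149e-03  1.74318640e+00] [-0.36930774 -0.01159896 -0.61427796] [-0.57  0.07  0.86  1.99 -0.06  1.1   0.48]
-0.545 -0.012 0.829 0.000 -0.000 -0.002; -0.545 -0.014 0.829 0.000 -0.000 -0.002; -0.544 -0.015 0.829 0.000 -0.000 -0.002
```

>>> {"op": "send_rows", "data": {
  "deltas": "-0.4 -0.01 0.6 0 0 -0.001; -0.4 -0.01 0.6 0 0 -0.001; -0.4 -0.01 0.6 0 0 -0.001; -0.4 -0.01 0.6 0 0 -0.001; -0.04 0 0.09 0 0 0"
}}

```text
t: 13.55
eef_pos: [0.4402, -0.1841, 0.1704]
tcp_rot: [3.141, -0.002, 1.751]
wrist_force: [0.7, -0.3, -0.8]
gripper_width: 0.0501
grasp_force: 30.0
```

>>> {"op": "send_rows", "data": {
  "deltas": "0 0 0 0 0 0; 0 0 0 0 0 0"
}}

```text
t: 13.8
eef_pos: [0.4412, -0.1836, 0.1721]
tcp_rot: [3.137, -0.002, 1.753]
wrist_force: [-0.1, -0.7, 0.1]
gripper_width: 0.0495
grasp_force: 30.0
```

Run:
```python
from h import *
o=sensors.get_obs();print(o["eef_pos"],o["tcp_rot"])
ims=[];F=[];L=[]
for c in("scene","top"):
    p,d=vision.camera(c);np.savez(c+"5.npz",p=p,d=d);ims.append(p);X=cloud(c,d);X=X[d>0]
    for n,e in(("stepped_face",[.4419,-.1925,.19]),("house_stepped",[.4407,-.1866,.223]),("webcam_lens",[.469,-.34,.19])):
        r=landmark_of(c,n);print(c,n,[(np.round(x["centre"],1),round(x["confidence"],2)) for x in r],"exp",proj(c,e).round(1))
    w=X[(X[:,2]>.165)&(X[:,2]<.23)&(X[:,0]>.36)&(X[:,0]<.58)&(X[:,1]<-.28)&(X[:,1]>-.45)];print("webcam",len(w),cv2.minAreaRect(w[:,:2].astype(np.float32)),np.percentile(w[:,2],[2,98]))
    l=np.array([-.182,.983]);k=np.array([.983,.182])
    h=X[(abs(X[:,:2]@k-np.dot([.4407,-.1866],k))<.02)&(abs(X[:,:2]@l-np.dot([.4407,-.1866],l))<.03)&(X[:,2]>.13)&(X[:,2]<.25)]
    print("house",len(h),"z",np.percentile(h[:,2],[1,99]) if len(h) else 0,"l-dist",(np.percentile(h[:,:2]@l,[5,50,95])-np.dot([.469,-.34],l)) if len(h) else 0)
u,v=proj("scene",[.45,-.24,.18]).astype(int)
cv2.imwrite("pics/g.png",cv2.resize(ims[0][v-60:v+60,u-80:u+80,::-1],(800,600),interpolation=cv2.INTER_CUBIC))
```

```text
[ 0.4412216  -0.18362417  0.17213472] [ 3.13732764e+00 -2.09184005e-03  1.75320244e+00]
scene stepped_face [(array([263.2, 214.1]), 0.51)] exp [265.5 216.1]
scene house_stepped [(array([210.5, 163.2]), 0.61), (array([263.2, 204.4]), 0.58)] exp [264.3 205.9]
scene webcam_lens [(array([305.2, 235.8]), 0.66)] exp [307.2 237.7]
webcam 398 ((0.4700915813446045, -0.35709378123283386), (0.08457259833812714, 0.039973240345716476), 10.370258331298828) [0.17564084 0.20916258]
house 207 z [0.14805322 0.24070103] l-dist [0.15058348 0.15305954 0.16186353]
top stepped_face [] exp [327.6 224.3]
top house_stepped [] exp [327.  223.3]
top webcam_lens [(array([383.5, 211.8]), 0.76)] exp [383.  213.7]
webcam 438 ((0.47414329648017883, -0.35674217343330383), (0.08715695887804031, 0.040555886924266815), 14.505711555480957) [0.18621097 0.21037783]
house 0 z 0 l-dist 0
```

View pics/g.png

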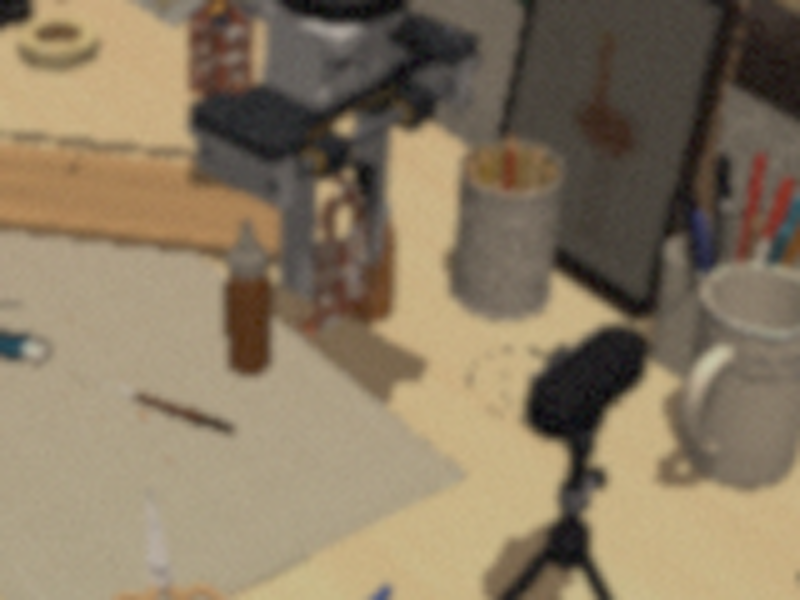

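Run:
```python
from h import *
from scipy.optimize import least_squares
A=[];B=[];L={"scene":[],"top":[]};F=[];H=[]
for i in range(5):
    p,d=vision.camera("scene");X=cloud("scene",d);A.append(X.reshape(-1,3)[d.ravel()>0])
    for n,S in(("webcam_lens",L["scene"]),("stepped_face",F)):
        r=landmark_of("scene",n)
        if r:S.append(r[0]["centre"])
    p,d=vision.camera("top");X=cloud("top",d);B.append(X.reshape(-1,3)[d.ravel()>0])
    r=landmark_of("top","webcam_lens")
    if r:L["top"].append(r[0]["centre"])
A=np.vstack(A);B=np.vstack(B)
a,b=np.median(L["scene"],0),np.median(L["top"],0)
print("lens",a,b,least_squares(lambda Y:np.r_[proj("scene",Y)-a,proj("top",Y)-b],[.47,-.34,.19]).x, "face px",np.median(F,0),len(F))
rng=np.random.default_rng(0)
def vplane(P,tol=.003):
    # vertical line fit in xy by RANSAC
    Q=P[:,:2];best=(0,)
    for _ in range(3000):
        i,j=rng.integers(len(Q),size=2);v=Q[j]-Q[i];q=np.linalg.norm(v)
        if q<.015:continue
        n=np.array([-v[1],v[0]])/q;k=abs((Q-Q[i])@n)<tol
        if k.sum()>best[0]:best=(k.sum(),k)
    S=Q[best[1]];c=S.mean(0);v=np.linalg.svd(S-c,full_matrices=False)[2][0]
    return c,np.degrees(np.arctan2(v[1],v[0]))%180,np.ptp((S-c)@v),best[0],len(Q)
for nm,P in(("s",A),("t",B)):
    w=P[(P[:,2]>.17)&(P[:,2]<.215)&(P[:,0]>.36)&(P[:,0]<.58)&(P[:,1]<-.28)&(P[:,1]>-.45)]
    print(nm,"webcam rect",cv2.minAreaRect(w[:,:2].astype(np.float32)))
    if nm=="s":print("back",vplane(w[w[:,2]<.2]))
    pc=w[:,:2]-w[:,:2].mean(0);v=np.linalg.svd(pc,full_matrices=False)[2][0];print("pca",np.degrees(np.arctan2(v[1],v[0]))%180,w[:,:2].mean(0),"z",np.percentile(w[:,2],[50,95,99]))
h=A[(abs(A[:,0]-.441)<.03)&(abs(A[:,1]+.19)<.03)&(A[:,2]>.13)&(A[:,2]<.25)]
print("house front",vplane(h[h[:,2]<.21],.002),"z",np.percentile(h[:,2],[.5,1,2,98,99,99.5]))
```

```text
lens [307.  238.2] [384.3 212.5] [ 0.47005312 -0.34202503  0.18971535] face px [264.9 214.1] 5
s webcam rect ((0.4708496332168579, -0.3574908673763275), (0.08754215389490128, 0.041400209069252014), 10.971076965332031)
back (array([ 0.46915069, -0.37524082]), np.float64(8.571316229638995), np.float64(0.082641307040007), np.int64(495), 786)
pca 7.824594501776033 [ 0.4641657  -0.36611401] z [0.20276172 0.20887757 0.2099514 ]
t webcam rect ((0.47464224696159363, -0.35682278871536255), (0.08744412660598755, 0.040903687477111816), 10.312788009643555)
pca 8.474256731938567 [ 0.47206844 -0.35651832] z [0.20429026 0.20977008 0.21134175]
house front (array([ 0.44078192, -0.19026307]), np.float64(10.75240576986684), np.float64(0.06081146348694896), np.int64(886), 1088) z [0.14523455 0.14603965 0.14731606 0.24650894 0.24832758 0.24883334]
```

>>> {"op": "send_rows", "data": {
  "deltas": "-0.01 0.05 0.04 0 0 0.005; -0.01 0.05 0.04 0 0 0.004; 0 0 0 0 0 0; 0 0 0 0 0 0; 0 0 0 0 0 0"
}}

```text
t: 16.08
eef_pos: [0.4439, -0.1842, 0.1692]
tcp_rot: [3.138, -0.002, 1.735]
wrist_force: [-0.3, -0.4, -1.1]
gripper_width: 0.0499
grasp_force: 30.0
```

>>> {"op": "send_rows", "data": {
  "deltas": "0 0 0 0 0 0; 0 0 0 0 0 0; 0 0 0 0 0 0; 0 0 0 0 0 0; 0 0 0 0 0 0"
}}

```text
t: 16.7
eef_pos: [0.4439, -0.1842, 0.1692]
tcp_rot: [3.138, -0.002, 1.735]
wrist_force: [-1.0, -0.0, -1.1]
gripper_width: 0.0499
grasp_force: 30.0
```

Run:
```python
from h import *
o=sensors.get_obs();print(o["eef_pos"],o["tcp_rot"],np.abs(o["qd"]).max(),o["grasp_force"])
for n in("house_round","house_pointed","glue_bottle"):
    vision.camera("scene");print(n,[(np.round(r["rect"]),round(r["confidence"],2)) for r in find_in("scene",n)])
```

```text
[ 0.44391552 -0.18421687  0.16920955] [ 3.13824564e+00 -2.09989224e-03  1.73480125e+00] 0.001679935592288084 29.992372132837772
house_round [(array([178., 157., 184., 183.]), 0.51)]
house_pointed [(array([233., 159., 245., 182.]), 0.56)]
glue_bottle [(array([242., 211., 252., 242.]), 0.65), (array([269., 215., 277., 226.]), 0.42)]
```

The house is on target and steady, the other two houses are still hanging, and both bottles are standing. I'll hand in the job now.

```bash
python3 -c "
from plant import workorder
print(workorder.close_job())"
```

```text
the job is handed in; nothing more can be done
None
```

The job is handed in with the arm holding the stepped house steadily in front of the webcam, upright, front to the lens and centred, about 15 cm away by my camera estimates (good to a few millimetres and about 1–2°); the other two houses are still on their hooks and the glue bottle is standing.

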